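# Try two fridge filter cassettes on the spigot gauge and sort them

### The arm

A 6-joint arm with a two-finger parallel gripper is mounted at the origin on the work surface. World frame = base frame: x ahead of the robot, y to its left, z up, the work surface at z = 0. Lengths are in m, angles in degrees, forces in N, time in s.
With the tool pointing down it reaches from about 0.25 to 0.725 m from the base axis. Payload 9.7 kg.
Tool frame: the origin (TCP) lies between the finger pads; the fingertips stand 22 mm ahead of it and the grasp point (between the pads) lies 3 mm ahead of it; z points along the fingers, y is the line along which they close (so a half turn about z gives the same grasp; the last joint's range is limited). The gripper opens to 85 mm and grips with 20 to 120 N. Pads are 22 mm wide; open, the fingers measure 114 mm over their backs; the gripper's body (76 mm by 85 mm) begins 54 mm behind the grasp point. The pads swing forward as they close: fully open they stand 13 mm farther back than shut.
Start: joints at [68.067, 4.979, 10.078, 95.1, 0, 90], TCP at [0.205, 0.51, 0.253] pointing down, gripper open.
Joint ranges: [-179.16, 179.16], [-48.56, 103.87], [-65.8, 70.77], [-126.05, 130.52], [-82.76, 87.17], [-180, 180]. Speed limits (degrees/s): [127.2, 127.2, 147.25, 180, 180, 180].

### API

Orientations are given as [roll, pitch, yaw] about the fixed x, y, z axes, in that order (R = Rz(yaw) Ry(pitch) Rx(roll)).
In Python, from workcell import bot, viewer, finder gives the robot as it stands.
- The arm moves only by the tool move_arm, never from a script. Its arguments are lists of equal length, an entry for each row: "offset": the shift along the tool's x, y, z in cm, a list of three; "twist": the turn, a rotation vector about the tool's x, y, z in rad, a list of three; "grip": the opening, from 0 (shut) to 1 (fully open). In form: {"offset": [[x, y, z], ...], "twist": [[ax, ay, az], ...], "grip": [grip, ...]}. A call has 1 to 5 rows; each row shifts and turns the commanded pose from where the row before left it, along the tool's axes as they then stand; what a row does not reach is not made up. A row lasts 1/10 s, in which the tool goes at most 50 mm and 8.59 degrees, less where a joint would pass 70% of its speed; a pose out of reach is approached as far as the arm can. A call is refused whole if a number of a shift passes 5 or a number of a turn 0.15, either way. A call with a gripper value outside its range is refused whole. The fingers move at their own pace and stop on an object; "force" is the grip in N (left out, the last holds). Time passes only in rows, so rows that do not move let the fingers close. It gives the time, the measured TCP pose, the force, the opening and the grip force at its end, in the units of the state.
- bot.get_obs(): the state, without advancing time (a new reading comes with each control period).
- viewer.camera(name): name is "scene" or "top"; returns a dict with "color" (420x560x3 uint8, red, green, blue), "depth" (420x560 float32, m along the optical axis (not along the pixel's ray), 0 where there is no reading), "vfov" (degrees; the focal length in pixels is half the picture's height over the tangent of half this angle, whatever the lens; pixels are square), "cx", "cy" (the principal point, pixels), "position" and "attitude" of the camera in the world. Camera axes: x right, y down, z forward; pixel columns grow to the right and rows downward; lengths in m; the calibration is good to about 2 mm. A picture is of the moment at which its call begins.
- bot.job_done(): hands the job in; it is judged then, once.
Trained networks look in a picture, given as the dict that the camera call returned (one of the last four; its "shot" number tells which), for a name from the list of things; names that differ only in an ending like _2 or _b are one class to them, and where a whole thing is asked for, a point or a joint stands for the part that bears it (a point fixed in the world has none). Each returns a list of dicts, best first, with "p" (0 to 1); they miss things now and then, are a little off and sometimes report something else, mostly with a low value. They report only what shows in the picture. A call takes as long as a camera call. They do not tell look-alikes from the thing itself.
- finder.boxes_of(picture, thing): "position" ([column, row] in pixels, amid what is visible of it).
- finder.pinpoint(picture, thing): "position" ([column, row] in pixels: a listed point, or the origin of a listed thing).
The state is a dict: "time": time; "q": joint angles; "qd": joint speeds; "joint_efforts": joint torques, N m; "ee_pos": TCP position; "tcp_rot": TCP orientation; "wrist_force": force on the tool from outside, world axes, zero at the start; "torque": the same for the moment, N m; "opening": finger opening in m; "grasp_force": force on a finger pad.
Only numpy, scipy, OpenCV 4.12 (cv2) and the standard library are available. Lean on these libraries where they do the work, as an engineer would, in place of code of your own. Each camera call takes 0.05 s, during which the arm holds its last target. There are 200 camera calls.

### The job

Two look-alike fridge water-filter cassettes lie either side of the blue spigot gauge: slide each one flat along the counter onto the gauge pin facing it, as far as it will go without forcing it, so that both are on the gauge at once. Then slide them off again and sort them: a cassette that went fully home against the blue block goes onto the green mat, one that stopped short goes onto the orange mat. Never lift the cassettes off the counter, and leave the other kitchen things where they are.

Things in the scene. Friction and masses are not known exactly. Their poses are not given: they have to be found in the camera images.
- gauge: Spigot gauge fixed to the counter (place, yaw vary): blue block 110 (x) x 40 (y) x 66 mm tall with a level round steel pin on each y face. Origin: centre of its underside; y along both pins, z up. A cassette fully home touches the block, its centre 80 mm from this origin along y; one that does not fit is stopped by the pin's tip 30 mm short of that.
- pin_left (a point): Tip of the pin on the gauge's +y side. Pins: 24 mm diameter, 60 mm long, chamfered tip, axis 22 mm above the counter, tip 80 mm from the gauge's origin. Beside each pin two low rails (22 mm tall, inner faces 100 mm apart) guide a cassette; they flare outward and end 100 mm from the gauge's origin along y, at most 75 mm to either side of the lane's middle.
- pin_right (a point): Tip of the like pin on the gauge's -y side, with like rails.
- cassette_a: One of two outwardly identical white fridge water-filter cassettes with blue bands: block 96 (x) x 120 (y) x 62 mm tall, 0.3 to 0.65 kg, loose on the counter, outside one mouth of the gauge. A 28 mm bore runs right through along y, axis 22 mm up; both ends are alike. Whether it narrows deep inside cannot be seen, only tried. Origin: centre of the underside, z up.
- cassette_b: The other cassette; the same description as cassette_a.
- well_a (a point): Centre of the floor of the finger well in the top of this cassette: an open pocket 56 mm (x) x 60 mm (y), 22 mm deep, its floor 40 mm above the cassette's underside. Fingertips put into it can drag the cassette any way.
- well_b (a point): Centre of the floor of the finger well in the top of this cassette: an open pocket 56 mm (x) x 60 mm (y), 22 mm deep, its floor 40 mm above the cassette's underside. Fingertips put into it can drag the cassette any way.
- keep_mat: Green mat, for cassettes that fit. Flat on the counter (1 mm, looks only: things slide over its edge freely), 104 mm (x) x 600 mm (y), long side parallel to the gauge's lane, on one side of the gauge. Which mat is nearer to the robot varies. Origin: its centre, on the counter.
- return_mat: Orange mat, for cassettes that do not fit. Flat on the counter (1 mm, looks only: things slide over its edge freely), 104 mm (x) x 600 mm (y), long side parallel to the gauge's lane, on one side of the gauge. Which mat is nearer to the robot varies. Origin: its centre, on the counter.
- juice: Bystander, leave alone: yellow juice bottle with green cap, 64 mm across, 170 mm tall. Origin: centre of its underside.
- milk: Bystander, leave alone: white milk bottle with blue cap, 68 mm across, 190 mm tall. Origin: centre of its underside.
- jar: Bystander, leave alone: amber glass jar, 72 mm across, 85 mm tall. Origin: centre of its underside.
- tin: Bystander, leave alone: red food can, 74 mm across, 95 mm tall. Origin: centre of its underside.
- mug: Bystander, leave alone: blue mug, 80 mm across, 90 mm tall. Origin: centre of its underside.
Not all that is in view belongs to the job. What is shaped like the cassette_b but purple is not meant.

How it is judged (in metres and radians):
On the way:
1. both cassettes are on the gauge at once, each slid on as far as it goes: the one that fits within 5 mm of the block, the other within 5 mm of its stop on the pin ((y of cassette_a in the frame of gauge between 0.06 and 0.085 m or y of cassette_a in the frame of gauge between -0.085 and -0.06 m) and x of cassette_a in the frame of gauge between -0.008 and 0.008 m and angle between the y axis of each of cassette_a, cassette_b and the y axis of gauge, either way round below 0.08 rad and (y of cassette_b in the frame of gauge between 0.09 and 0.115 m or y of cassette_b in the frame of gauge between -0.115 and -0.09 m) and x of cassette_b in the frame of gauge between -0.008 and 0.008 m), for 0.2 s.
At the end, for the whole second after the job is handed in: The cassette that went fully home lies flat and at rest with its centre on the green mat, the one that stopped short lies flat and at rest with its centre on the orange mat (centre within 50 mm of the mat's long middle line and 300 mm of its middle) (x of cassette_a in the frame of keep_mat between -0.05 and 0.05 m and y of cassette_a in the frame of keep_mat between -0.3 and 0.3 m and height (world z) of each of cassette_a, cassette_b below 0.008 m and angle between each of cassette_a, cassette_b's own z axis and vertical below 0.1 rad and linear speed of each of cassette_a, cassette_b below 0.02 m/s and x of cassette_b in the frame of return_mat between -0.05 and 0.05 m and y of cassette_b in the frame of return_mat between -0.3 and 0.3 m); the robot touches nothing.
It fails at once if a cassette is lifted or tipped (underside's centre over 15 mm above the counter, or tilted over 0.35 rad) (height (world z) of any of cassette_a, cassette_b above 0.015 m or angle between any of cassette_a, cassette_b's own z axis and vertical above 0.35 rad).
It fails at once if a cassette is forced against the gauge with over 90 N (contact force between any of cassette_a, cassette_b and gauge above 90 N).
It fails at once if another kitchen thing is moved more than 30 mm (distance of any of juice, milk, jar, tin, mug from where it was at the start of the episode above 0.03 m).
It also fails if it takes over 67 s, if anything falls off the work surface, if the arm or the gripper's body presses on something with over 40 N, if the wrist force passes 120 N, or if a joint passes its speed limit or range.

## Working session

There is one attempt and no reset: what is moved stays moved. The work goes in short steps, Python scripts to look and compute and a tool call to move; the robot and the scene stay as the last step left them, time stands still between calls to the robot, and variables do not carry over. Pictures are saved under pics/ and viewed, at most 10 in all, crops included, and the job is handed in when it is done.

Besides the shell and the picture viewer there is one more tool, called after "Request:" by a JSON object that holds its "fn" and its "kwargs". move_arm: Moves the arm, as the interface text tells. Its arguments: {"type":"object","properties":{"offset":{"type":"array","items":{"type":"array","items":{"type":"number"}}},"twist":{"type":"array","items":{"type":"array","items":{"type":"number"}}},"grip":{"type":"array","items":{"type":"number"}},"force":{"type":"number"}},"required":["offset","twist","grip"]}

```bash
mkdir -p pics
cat > h.py <<'E'
import numpy as np,cv2
from workcell import bot,viewer,finder
from scipy.spatial.transform import Rotation as R
def cam(n):
    p=viewer.camera(n); return p
def rot(p):
    a=np.array(p["attitude"],float)
    if a.shape==(3,3): return a
    if a.size==4: return R.from_quat(a).as_matrix()
    return R.from_euler('xyz',a,degrees=True).as_matrix()
def ray(p,px):
    f=210/np.tan(np.radians(p["vfov"])/2)
    return rot(p)@np.array([(px[0]-p["cx"])/f,(px[1]-p["cy"])/f,1]),np.array(p["position"])
def atz(p,px,z):
    d,o=ray(p,px); return o+d*(z-o[2])/d[2]
def cloud(p):
    f=210/np.tan(np.radians(p["vfov"])/2)
    v,u=np.mgrid[:420,:560]; D=p["depth"]
    P=np.stack([(u-p["cx"])/f*D,(v-p["cy"])/f*D,D],-1)
    return P@rot(p).T+np.array(p["position"])
E
python3 - <<'E'
from h import *
ps=[]
for n in ["scene","top"]:
    p=cam(n); cv2.imwrite(f"pics/{n}0.png",p["color"][:,:,::-1])
    print(n,p["attitude"],p["position"],p["vfov"],p["cx"],p["cy"])
    for t,z in [("gauge",0),("pin_left",.022),("pin_right",.022),("well_a",.04),("cassette_a",0),("keep_mat",0),("return_mat",0)]:
        print(t,[(np.round(d["position"]).tolist(),round(d["p"],2),np.round(atz(p,d["position"],z),3).tolist()) for d in finder.pinpoint(p,t)[:4]])
E
```

```text
scene [-1.33129576e+02  1.13684952e-03  1.42325538e+02] [1.11198985 0.79274375 1.03359304] 45.47297512233749 284.87385795264225 210.42581187996086
gauge [([278.0, 240.0], 0.68, [0.527, 0.006, 0.0]), ([322.0, 271.0], 0.61, [0.505, 0.168, 0.0])]
pin_left [([296.0, 249.0], 0.81, [0.523, 0.079, 0.022])]
pin_right [([262.0, 217.0], 0.59, [0.522, -0.082, 0.022])]
well_a [([240.0, 194.0], 0.96, [0.526, -0.189, 0.04]), ([300.0, 134.0], 0.78, [0.185, -0.323, 0.04]), ([323.0, 267.0], 0.69, [0.517, 0.184, 0.04])]
cassette_a [([300.0, 142.0], 0.96, [0.179, -0.33, 0.0]), ([322.0, 278.0], 0.73, [0.518, 0.186, 0.0]), ([244.0, 204.0], 0.59, [0.519, -0.181, 0.0])]
keep_mat [([309.0, 219.0], 0.64, [0.404, -0.009, 0.0])]
return_mat [([246.0, 259.0], 0.95, [0.64, 0.007, 0.0]), ([309.0, 218.0], 0.66, [0.403, -0.01, 0.0]), ([321.0, 268.0], 0.45, [0.498, 0.157, 0.0])]
top [-173.23210427    0.97058879  -91.33963889] [ 0.31196204 -0.01127016  1.57600581] 42.91961324212835 279.05964537829465 203.24909281975638
gauge [([286.0, 197.0], 0.64, [0.519, -0.009, 0.0])]
pin_left [([255.0, 192.0], 0.88, [0.531, 0.082, 0.022])]
pin_right [([308.0, 193.0], 0.79, [0.526, -0.075, 0.022]), ([343.0, 191.0], 0.49, [0.528, -0.179, 0.022]), ([291.0, 119.0], 0.19, [0.75, -0.032, 0.022])]
well_a [([402.0, 308.0], 0.87, [0.189, -0.328, 0.04]), ([215.0, 196.0], 0.67, [0.52, 0.196, 0.04]), ([344.0, 194.0], 0.62, [0.517, -0.178, 0.04])]
cassette_a [([394.0, 310.0], 0.88, [0.18, -0.315, 0.0]), ([217.0, 198.0], 0.85, [0.519, 0.195, 0.0]), ([342.0, 192.0], 0.82, [0.529, -0.176, 0.0])]
keep_mat [([286.0, 238.0], 0.73, [0.397, -0.007, 0.0])]
return_mat [([281.0, 156.0], 0.87, [0.643, 0.002, 0.0])]
```

View pics/top0.png

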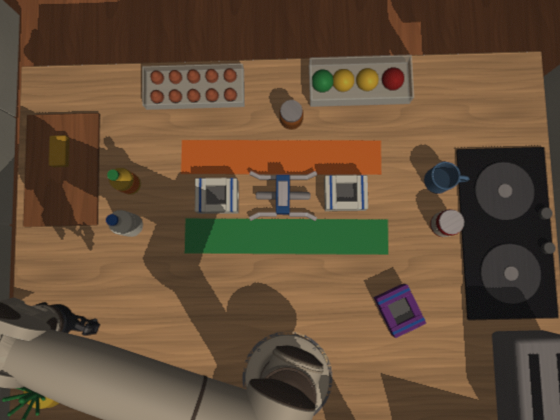

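View pics/scene0.png

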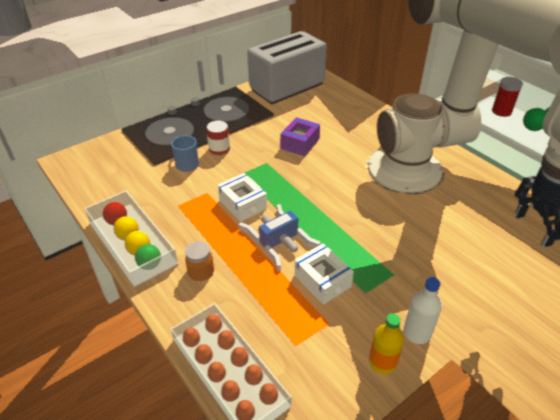

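```bash
cat >> h.py <<'E'
def rects(p,zlo,zhi,xlo=.3,xhi=.75,amin=40):
    C=cloud(p); D=p["depth"]>0
    m=(D&(C[...,2]>zlo)&(C[...,2]<zhi)&(C[...,0]>xlo)&(C[...,0]<xhi)).astype(np.uint8)
    n,l,s,_=cv2.connectedComponentsWithStats(m)
    out=[]
    for i in range(1,n):
        if s[i,4]<amin: continue
        P=C[l==i]; r=cv2.minAreaRect((P[:,:2]*1000).astype(np.float32))
        out.append((np.round(r[0],0).tolist(),np.round(r[1],0).tolist(),round(r[2],1),round(float(np.median(P[:,2])),3),P[:,:2].mean(0).round(3).tolist(),int(s[i,4])))
    return out
E
python3 - <<'E'
from h import *
p=cam("top")
for r in rects(p,.054,.07): print(r)
print('tall')
for r in rects(p,.075,.22,.1,.9): print(r)
print('scene')
p=cam("scene")
for r in rects(p,.054,.07): print(r)
o=bot.get_obs(); print(o["ee_pos"],o["tcp_rot"],o["time"],o["opening"])
E
```

```text
([735.0, -32.0], [67.0, 27.0], 89.2, 0.059, [0.733, -0.033], 68)
([578.0, -481.0], [55.0, 13.0], 46.8, 0.062, [0.577, -0.484], 40)
([519.0, -0.0], [37.0, 110.0], 88.6, 0.065, [0.52, -0.0], 468)
([520.0, -184.0], [121.0, 97.0], 89.7, 0.061, [0.52, -0.183], 993)
([523.0, 191.0], [121.0, 97.0], 88.6, 0.061, [0.522, 0.19], 978)
([423.0, -441.0], [68.0, 23.0], 5.1, 0.063, [0.42, -0.437], 47)
tall
([758.0, -32.0], [63.0, 61.0], 19.0, 0.083, [0.757, -0.032], 375)
([556.0, -460.0], [79.0, 79.0], 69.9, 0.087, [0.555, -0.461], 206)
([567.0, 451.0], [59.0, 63.0], 57.7, 0.118, [0.564, 0.445], 493)
([443.0, 443.0], [59.0, 67.0], 70.1, 0.13, [0.442, 0.438], 593)
([423.0, -465.0], [72.0, 69.0], 41.0, 0.093, [0.424, -0.463], 558)
([110.0, -653.0], [19.0, 150.0], 0.2, 0.166, [0.112, -0.634], 709)
([105.0, -0.0], [62.0, 10.0], 89.9, 0.184, [0.104, -0.001], 138)
scene
([525.0, -1057.0], [40.0, 449.0], 89.0, 0.062, [0.54, -1.051], 413)
([437.0, -444.0], [36.0, 74.0], 72.7, 0.062, [0.441, -0.44], 89)
([548.0, -485.0], [24.0, 63.0], 65.2, 0.065, [0.548, -0.488], 75)
([572.0, -438.0], [43.0, 78.0], 62.7, 0.062, [0.573, -0.432], 97)
([524.0, -181.0], [126.0, 100.0], 89.6, 0.062, [0.527, -0.179], 734)
([525.0, 0.0], [45.0, 112.0], 88.7, 0.066, [0.528, 0.004], 464)
([525.0, 192.0], [125.0, 101.0], 89.2, 0.062, [0.528, 0.196], 1125)
([468.0, 459.0], [32.0, 67.0], 26.8, 0.062, [0.473, 0.461], 130)
([590.0, 465.0], [28.0, 63.0], 29.6, 0.062, [0.593, 0.468], 119)
[0.20544109 0.51019315 0.25328664] [1.79998327e+02 5.54924594e-04 1.58066181e+02] 0.9 0.08476848435979556
```

```bash
cat > m.py <<'E'
from h import *
for n in ["top","scene"]:
    p=cam(n); H=cv2.cvtColor(p["color"],cv2.COLOR_RGB2HSV); C=cloud(p)
    for nm,lo,hi in [("green",(55,120,50),(80,255,255)),("orange",(6,225,120),(16,255,255))]:
        m=cv2.inRange(H,lo,hi)*((C[...,2]<.02)&(C[...,0]>.3)&(C[...,0]<.72)&(abs(C[...,1])<.4))
        m=cv2.morphologyEx(m,cv2.MORPH_OPEN,np.ones((5,5)))
        P=C[m>0][:,:2]; r=cv2.minAreaRect((P*1000).astype(np.float32)); print(n,nm,len(P),r,np.median(C[m>0][:,2]))
    for r in rects(p,.054,.07,.45,.6): print(r)
    # rails / pins
    for s in (1,-1):
        m=(C[...,2]>.012)&(C[...,2]<.03)&(C[...,0]>.42)&(C[...,0]<.62)&(C[...,1]*s>.025)&(C[...,1]*s<.1)
        P=C[m]; k=abs(P[:,0]-.52)<.025; print(s,"pin mean",P[k].mean(0).round(4),"rails xmin/max",P[:,0].min().round(3),P[:,0].max().round(3))
E
python3 m.py
```

```text
top green 6697 ((402.40948486328125, -7.14056396484375), (595.1893920898438, 98.9612045288086), 88.19522857666016) 0.0003054284103807259
top orange 0 ((0.0, 0.0), (0.0, 0.0), 0.0) nan
([563.0, -487.0], [64.0, 21.0], 13.2, 0.061, [0.566, -0.489], 43)
([559.0, 435.0], [21.0, 59.0], 63.0, 0.063, [0.558, 0.431], 40)
([538.0, -435.0], [67.0, 20.0], 34.7, 0.06, [0.537, -0.433], 45)
([519.0, -0.0], [37.0, 109.0], 88.5, 0.065, [0.519, -0.0], 472)
([520.0, -183.0], [120.0, 97.0], 89.6, 0.061, [0.519, -0.183], 980)
([522.0, 191.0], [121.0, 97.0], 88.5, 0.061, [0.522, 0.191], 987)
1 pin mean [0.5186 0.0521 0.0263] rails xmin/max 0.45 0.595
-1 pin mean [ 0.5157 -0.0549  0.0265] rails xmin/max 0.445 0.588
scene green 3919 ((401.7624816894531, -5.3468017578125), (593.814453125, 100.81063842773438), 88.24248504638672) 0.001275760306213014
scene orange 749 ((611.6077880859375, 33.226348876953125), (485.3883972167969, 40.41238021850586), 88.74583435058594) 0.0014598043055986665
([524.0, -1053.0], [34.0, 149.0], 84.3, 0.062, [0.526, -1.051], 153)
([549.0, -487.0], [30.0, 65.0], 65.7, 0.062, [0.548, -0.489], 79)
([571.0, -438.0], [38.0, 77.0], 62.9, 0.062, [0.573, -0.431], 96)
([524.0, -183.0], [101.0, 127.0], 0.3, 0.062, [0.527, -0.178], 730)
([524.0, 0.0], [43.0, 111.0], 87.8, 0.066, [0.528, 0.004], 457)
([526.0, 192.0], [124.0, 100.0], 89.9, 0.062, [0.528, 0.196], 1135)
([471.0, 456.0], [25.0, 65.0], 15.5, 0.062, [0.475, 0.459], 114)
([583.0, 482.0], [12.0, 42.0], 65.2, 0.062, [0.586, 0.481], 62)
1 pin mean [0.5309 0.0569 0.0251] rails xmin/max 0.453 0.598
-1 pin mean [ 0.5289 -0.0676  0.0249] rails xmin/max 0.449 0.595
  return _methods._mean(a, axis=axis, dtype=dtype,
  ret = ret.dtype.type(ret / rcount)
```

Request:
{"fn": "move_arm", "kwargs": {"offset": [[0,0,0],[0,0,0],[0,0,0]], "twist": [[0,0,-0.13],[0,0,-0.13],[0,0,-0.1]], "grip": [0.1,0.1,0.1], "force": 20}}

```text
time: 1.3
ee_pos: [0.2054, 0.5102, 0.2533]
tcp_rot: [-180.0, -0.0, 179.0]
wrist_force: [0.0, -0.4, -0.2]
opening: 0.0441
grasp_force: 0.0
```

Request:
{"fn": "move_arm", "kwargs": {"offset": [[-3.4,-3.4,0],[-3.4,-3.4,0],[-3.4,-3.4,0],[-3.4,-3.4,0],[-3.4,-3.4,0]], "twist": [[0,0,0.01],[0,0,0],[0,0,0],[0,0,0],[0,0,0]], "grip": [0.1,0.1,0.1,0.1,0.1]}}

```text
time: 1.8
ee_pos: [0.3711, 0.3335, 0.2535]
tcp_rot: [180.0, 0.0, 178.1]
wrist_force: [-0.0, 0.4, -0.3]
opening: 0.0087
grasp_force: 0.0
```

Request:
{"fn": "move_arm", "kwargs": {"offset": [[-3.4,-3.4,0],[-3.4,-3.4,0],[-3.4,-3.4,0],[-3.4,-3.4,0]], "twist": [[0,0,0],[0,0,0],[0,0,0],[0,0,0]], "grip": [0.1,0.1,0.1,0.1]}}

```text
time: 2.2
ee_pos: [0.5027, 0.1929, 0.2535]
tcp_rot: [180.0, 0.0, 178.1]
wrist_force: [0.4, 1.6, 1.1]
opening: 0.0084
grasp_force: 0.0
```

Request:
{"fn": "move_arm", "kwargs": {"offset": [[-2.1,-0.1,2],[0,0,4],[0,0,4],[0,0,3],[0,0,0]], "twist": [[0,0,0],[0,0,0],[0,0,0],[0,0,0],[0,0,0]], "grip": [0.1,0.1,0.1,0.1,0.1]}}

```text
time: 2.7
ee_pos: [0.5205, 0.1921, 0.1189]
tcp_rot: [-179.8, -0.4, 178.1]
wrist_force: [-0.8, -1.6, 0.0]
opening: 0.0085
grasp_force: 0.0
```

Run:
```python
from h import *
p=cam("scene"); cv2.imwrite("pics/s1.png",cv2.resize(p["color"][200:340,220:420,::-1],(800,560)))
```

```text
(no output)
```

View pics/s1.png

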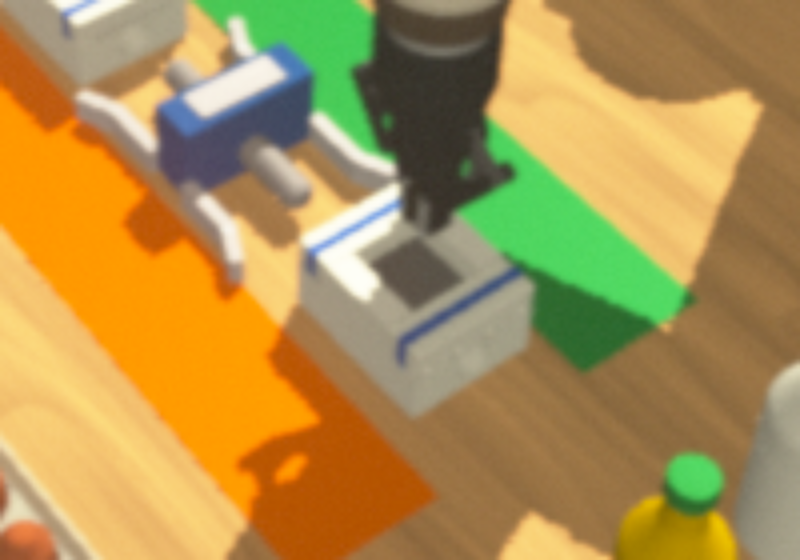

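The closed tips (around 425,220 in the crop) hang above and in line with the left well (415,275), so descending is fine.

Request:
{"fn": "move_arm", "kwargs": {"offset": [[-0.2,0,2],[0,0,1.7],[0,0,1.0],[0,0,0]], "twist": [[0,0,0],[0,0,0],[0,0,0],[0,0,0]], "grip": [0.1,0.1,0.1,0.1]}}

```text
time: 3.15
ee_pos: [0.5246, 0.193, 0.0767]
tcp_rot: [-180.0, -0.0, 178.1]
wrist_force: [1.1, 1.1, 0.5]
opening: 0.0087
grasp_force: 0.0
```

Request:
{"fn": "move_arm", "kwargs": {"offset": [[0,0,0],[0,0,0],[0,0,0],[0,0,0]], "twist": [[0,0,0],[0,0,0],[0,0,0],[0,0,0]], "grip": [0.5,0.5,0.5,0.5], "force": 20}}

```text
time: 3.55
ee_pos: [0.5248, 0.193, 0.0769]
tcp_rot: [180.0, 0.0, 178.1]
wrist_force: [-0.8, -0.4, 0.1]
opening: 0.0429
grasp_force: 0.0
```

Request:
{"fn": "move_arm", "kwargs": {"offset": [[0,0,0.8],[0,0,0],[0,0,0],[0,0,0],[0,0,0]], "twist": [[0,0,0],[0,0,0],[0,0,0],[0,0,0],[0,0,0]], "grip": [0.5,0.5,0.7,0.7,0.7]}}

```text
time: 4.05
ee_pos: [0.5261, 0.1929, 0.0745]
tcp_rot: [179.9, 0.4, 178.1]
wrist_force: [-12.1, -7.4, 43.4]
opening: 0.0478
grasp_force: 59.9
```

Request:
{"fn": "move_arm", "kwargs": {"offset": [[0,0,-2],[0,0,0],[0,0,0],[0,0,0]], "twist": [[0,0,0],[0,0,0],[0,0,0],[0,0,0]], "grip": [0.5,0.2,0.05,0.05]}}

```text
time: 4.45
ee_pos: [0.5242, 0.1928, 0.0871]
tcp_rot: [-180.0, -0.1, 178.1]
wrist_force: [0.2, -0.8, -0.1]
opening: 0.0043
grasp_force: 0.0
```

Run:
```python
from h import *
p=cam("scene"); cv2.imwrite("pics/s2.png",cv2.resize(p["color"][200:340,220:420,::-1],(800,560)))
for r in rects(p,.054,.07,.45,.6): print(r)
o=bot.get_obs(); print(o["ee_pos"],o["wrist_force"],o["opening"])
```

```text
([526.0, -1055.0], [147.0, 38.0], 0.4, 0.062, [0.525, -1.051], 143)
([547.0, -487.0], [27.0, 62.0], 65.3, 0.062, [0.547, -0.489], 78)
([571.0, -438.0], [40.0, 78.0], 63.0, 0.062, [0.571, -0.431], 101)
([524.0, -183.0], [126.0, 100.0], 89.8, 0.062, [0.526, -0.178], 733)
([525.0, -1.0], [46.0, 111.0], 88.7, 0.066, [0.528, 0.004], 474)
([524.0, 194.0], [123.0, 101.0], 88.8, 0.062, [0.534, 0.205], 896)
([472.0, 457.0], [24.0, 64.0], 16.7, 0.062, [0.474, 0.461], 120)
([583.0, 481.0], [11.0, 42.0], 62.0, 0.063, [0.588, 0.48], 71)
[0.52411012 0.19276828 0.08703449] [ 0.04806825  0.2724678  -0.15060293] 0.0044407648239381025
```

View pics/s2.png

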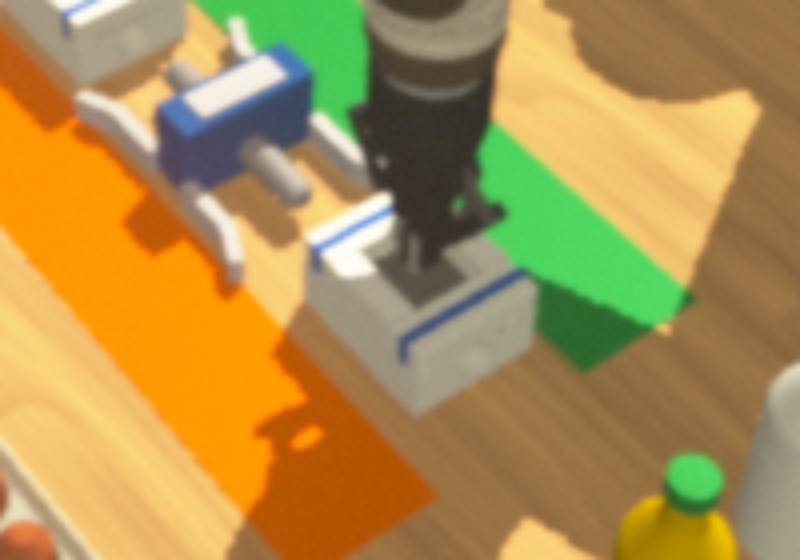

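The closed tips (425,260 in the crop) are centred on the well and the cassette has hardly moved. I'll go deeper before opening the fingers.

Request:
{"fn": "move_arm", "kwargs": {"offset": [[0,0,1.4],[0,0,0.5],[0,0,0],[0,0,0]], "twist": [[0,0,0],[0,0,0],[0,0,0],[0,0,0]], "grip": [0.05,0.05,0.05,0.05]}}

```text
time: 4.9
ee_pos: [0.5243, 0.1928, 0.0688]
tcp_rot: [-180.0, -0.0, 178.1]
wrist_force: [-0.3, 0.2, -0.9]
opening: 0.0046
grasp_force: 0.0
```

Request:
{"fn": "move_arm", "kwargs": {"offset": [[0,0,0],[0,0,0],[0,0,0],[0,0,0]], "twist": [[0,0,0],[0,0,0],[0,0,0],[0,0,0]], "grip": [0.3,0.4,0.5,0.5], "force": 20}}

```text
time: 5.3
ee_pos: [0.5247, 0.1929, 0.0695]
tcp_rot: [180.0, 0.0, 178.1]
wrist_force: [1.1, 0.0, 0.3]
opening: 0.0338
grasp_force: 19.6
```

Request:
{"fn": "move_arm", "kwargs": {"offset": [[-0.2,-1,0],[0,-1,0],[0,-1,0],[0,-1,0],[0,-1,0]], "twist": [[0,0,0],[0,0,0],[0,0,0],[0,0,0],[0,0,0]], "grip": [0.5,0.5,0.5,0.5,0.5]}}

```text
time: 5.8
ee_pos: [0.5249, 0.1419, 0.0694]
tcp_rot: [180.0, 0.0, 178.1]
wrist_force: [0.2, 3.3, 1.3]
opening: 0.0337
grasp_force: 19.9
```

Run:
```python
from h import *
p=cam("top"); cv2.imwrite("pics/t3.png",cv2.resize(p["color"][130:260,170:370,::-1],(800,520)))
for r in rects(p,.054,.07,.45,.6): print(r)
```

```text
([519.0, -0.0], [37.0, 109.0], 88.5, 0.065, [0.52, -0.0], 468)
([520.0, -184.0], [121.0, 96.0], 89.7, 0.061, [0.52, -0.183], 985)
([553.0, 96.0], [32.0, 24.0], 89.7, 0.061, [0.556, 0.096], 81)
([494.0, 91.0], [49.0, 20.0], 1.7, 0.061, [0.496, 0.09], 86)
```

View pics/t3.png

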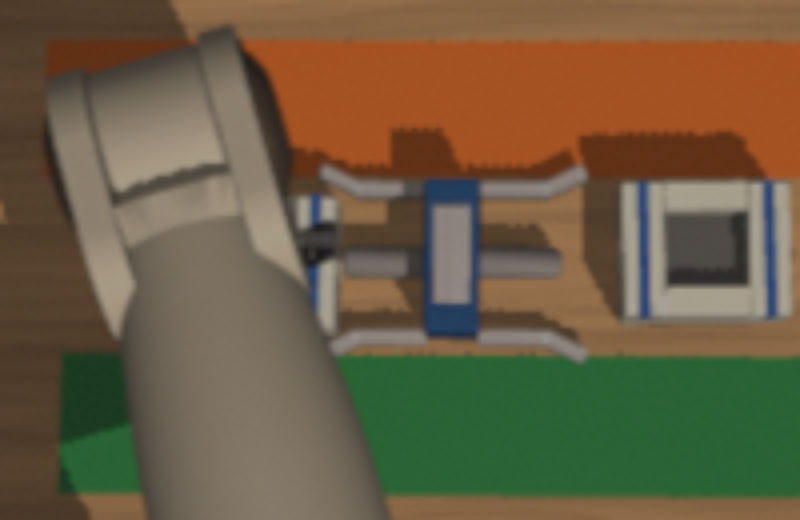

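The cassette's front edge (col 338) is just short of the pin tip (col 345), sitting a few mm towards the robot. I'll shift it slightly and feed it in slowly.

Request:
{"fn": "move_arm", "kwargs": {"offset": [[-0.2,-0.5,0],[0,-0.8,0],[0,-0.7,0],[0,-0.3,0],[0,0,0]], "twist": [[0,0,0],[0,0,0],[0,0,0],[0,0,0],[0,0,0]], "grip": [0.5,0.5,0.5,0.5,0.5]}}

```text
time: 6.35
ee_pos: [0.5274, 0.1195, 0.0698]
tcp_rot: [180.0, 0.2, 178.1]
wrist_force: [6.1, 1.5, -0.2]
opening: 0.0336
grasp_force: 20.6
```

Request:
{"fn": "move_arm", "kwargs": {"offset": [[-0.1,-0.4,0],[0,-0.3,0],[0,-0.2,0],[0,-0.2,0],[0,0,0]], "twist": [[0,0,0],[0,0,0],[0,0,0],[0,0,0],[0,0,0]], "grip": [0.5,0.5,0.5,0.5,0.5]}}

```text
time: 6.85
ee_pos: [0.5274, 0.1086, 0.0695]
tcp_rot: [180.0, 0.1, 178.1]
wrist_force: [3.0, 2.8, 0.8]
opening: 0.0339
grasp_force: 20.6
```

Request:
{"fn": "move_arm", "kwargs": {"offset": [[0,-0.2,0],[0,-0.2,0],[0,-0.2,0],[0,-0.1,0],[0,0,0]], "twist": [[0,0,0],[0,0,0],[0,0,0],[0,0,0],[0,0,0]], "grip": [0.5,0.5,0.5,0.5,0.5]}}

```text
time: 7.35
ee_pos: [0.5272, 0.1017, 0.0695]
tcp_rot: [180.0, 0.1, 178.1]
wrist_force: [4.4, 2.4, 0.3]
opening: 0.0338
grasp_force: 20.6
```

Request:
{"fn": "move_arm", "kwargs": {"offset": [[0,-0.4,0],[0,-0.4,0],[0,-0.4,0],[0,-0.3,0],[0,0,0]], "twist": [[0,0,0],[0,0,0],[0,0,0],[0,0,0],[0,0,0]], "grip": [0.5,0.5,0.5,0.5,0.5]}}

```text
time: 7.85
ee_pos: [0.5267, 0.0865, 0.0695]
tcp_rot: [180.0, 0.1, 178.1]
wrist_force: [4.5, 1.9, 1.0]
opening: 0.0342
grasp_force: 20.6
```

Request:
{"fn": "move_arm", "kwargs": {"offset": [[0,-0.2,0],[0,-0.2,0],[0,-0.1,0],[0,0,0]], "twist": [[0,0,0],[0,0,0],[0,0,0],[0,0,0]], "grip": [0.5,0.5,0.5,0.5]}}

```text
time: 8.25
ee_pos: [0.5266, 0.0817, 0.0695]
tcp_rot: [180.0, 0.1, 178.1]
wrist_force: [4.4, 3.8, 0.1]
opening: 0.0338
grasp_force: 20.6
```

Request:
{"fn": "move_arm", "kwargs": {"offset": [[0,-0.1,0],[0,-0.1,0],[0,0,0]], "twist": [[0,0,0],[0,0,0],[0,0,0]], "grip": [0.5,0.5,0.5]}}

```text
time: 8.55
ee_pos: [0.5265, 0.0799, 0.0696]
tcp_rot: [180.0, 0.1, 178.1]
wrist_force: [3.9, 4.5, 0.1]
opening: 0.0338
grasp_force: 20.7
```

Request:
{"fn": "move_arm", "kwargs": {"offset": [[0,-0.1,0],[0,-0.1,0],[0,0,0]], "twist": [[0,0,0],[0,0,0],[0,0,0]], "grip": [0.5,0.5,0.5]}}

```text
time: 8.85
ee_pos: [0.5262, 0.0795, 0.0697]
tcp_rot: [179.8, 0.1, 178.2]
wrist_force: [3.5, 13.6, 1.7]
opening: 0.0339
grasp_force: 20.9
```

Request:
{"fn": "move_arm", "kwargs": {"offset": [[0,0.1,0],[0,0,0],[0,0,0],[0,0,-2.5],[0,0,-3.5]], "twist": [[0,0,0],[0,0,0],[0,0,0],[0,0,0],[0,0,0]], "grip": [0.2,0.05,0.05,0.05,0.05]}}

```text
time: 9.35
ee_pos: [0.5243, 0.0781, 0.1279]
tcp_rot: [-179.9, -0.3, 178.1]
wrist_force: [0.9, 0.5, 1.2]
opening: 0.0042
grasp_force: 0.0
```

Request:
{"fn": "move_arm", "kwargs": {"offset": [[0,-5,0],[0,-5,0],[0,-5,0],[0,-5,0],[0,-5,0]], "twist": [[0,0,0],[0,0,0],[0,0,0],[0,0,0],[0,0,0]], "grip": [0.05,0.05,0.05,0.05,0.05]}}

```text
time: 9.85
ee_pos: [0.5167, -0.1733, 0.1292]
tcp_rot: [-180.0, -0.0, 178.1]
wrist_force: [0.3, -0.1, 0.4]
opening: 0.0047
grasp_force: 0.0
```

Request:
{"fn": "move_arm", "kwargs": {"offset": [[0,0,0],[0,0,0],[0,0,0]], "twist": [[0,0,0],[0,0,0],[0,0,0]], "grip": [0.05,0.05,0.05]}}

```text
time: 10.15
ee_pos: [0.5173, -0.1706, 0.1291]
tcp_rot: [180.0, -0.0, 178.1]
wrist_force: [-0.2, 0.1, -0.0]
opening: 0.0045
grasp_force: 0.0
```

Run:
```python
from h import *
for n in ["top","scene"]:
    p=cam(n)
    for r in rects(p,.054,.07,.45,.6): 
        if abs(r[0][1])<300: print(n,r)
```

```text
top ([522.0, 60.0], [158.0, 108.0], 88.5, 0.062, [0.52, 0.053], 1419)
top ([559.0, -137.0], [23.0, 19.0], 86.1, 0.06, [0.56, -0.136], 49)
scene ([523.0, -183.0], [126.0, 102.0], 89.8, 0.062, [0.529, -0.174], 689)
scene ([527.0, 60.0], [168.0, 113.0], 87.6, 0.063, [0.528, 0.059], 1413)
```

Request:
{"fn": "move_arm", "kwargs": {"offset": [[-0.35,-1.3,0],[0,0,2.5],[0,0,2.0],[0,0,1.5],[0,0,0]], "twist": [[0,0,0],[0,0,0],[0,0,0],[0,0,0],[0,0,0]], "grip": [0.05,0.05,0.05,0.05,0.05]}}

```text
time: 10.75
ee_pos: [0.5198, -0.1837, 0.0672]
tcp_rot: [179.9, -0.2, 178.2]
wrist_force: [-0.5, 0.0, 0.4]
opening: 0.0043
grasp_force: 0.0
```

Request:
{"fn": "move_arm", "kwargs": {"offset": [[0,0,0],[0,0,0],[0,0,0],[0,0,0]], "twist": [[0,0,0],[0,0,0],[0,0,0],[0,0,0]], "grip": [0.3,0.4,0.5,0.5], "force": 20}}

```text
time: 11.15
ee_pos: [0.5212, -0.1843, 0.0703]
tcp_rot: [-180.0, 0.1, 178.1]
wrist_force: [0.1, 0.5, 2.5]
opening: 0.0345
grasp_force: 19.9
```

Request:
{"fn": "move_arm", "kwargs": {"offset": [[0.2,0.5,0],[0.2,1,0],[0.1,1,0],[0,1,0],[0,0.8,0]], "twist": [[0,0,0],[0,0,0],[0,0,0],[0,0,0],[0,0,0]], "grip": [0.5,0.5,0.5,0.5,0.5]}}

```text
time: 11.65
ee_pos: [0.5173, -0.1408, 0.0702]
tcp_rot: [-179.9, 0.1, 178.1]
wrist_force: [-0.0, -5.4, 6.1]
opening: 0.0342
grasp_force: 20.4
```

Run:
```python
from h import *
for n in ["top","scene"]:
    p=cam(n)
    for r in rects(p,.054,.07,.45,.6): 
        if abs(r[0][1])<300: print(n,r)
p=cam("top");cv2.imwrite("pics/t4.png",cv2.resize(p["color"][130:260,200:400,::-1],(800,520)))
```

```text
top ([522.0, 60.0], [158.0, 108.0], 88.5, 0.062, [0.52, 0.053], 1435)
top ([551.0, -93.0], [20.0, 23.0], 88.9, 0.062, [0.552, -0.093], 61)
top ([492.0, -87.0], [11.0, 44.0], 88.5, 0.061, [0.496, -0.085], 50)
scene ([521.0, -139.0], [125.0, 98.0], 88.8, 0.062, [0.531, -0.124], 628)
scene ([526.0, 60.0], [165.0, 113.0], 88.1, 0.063, [0.528, 0.06], 1404)
```

View pics/t4.png

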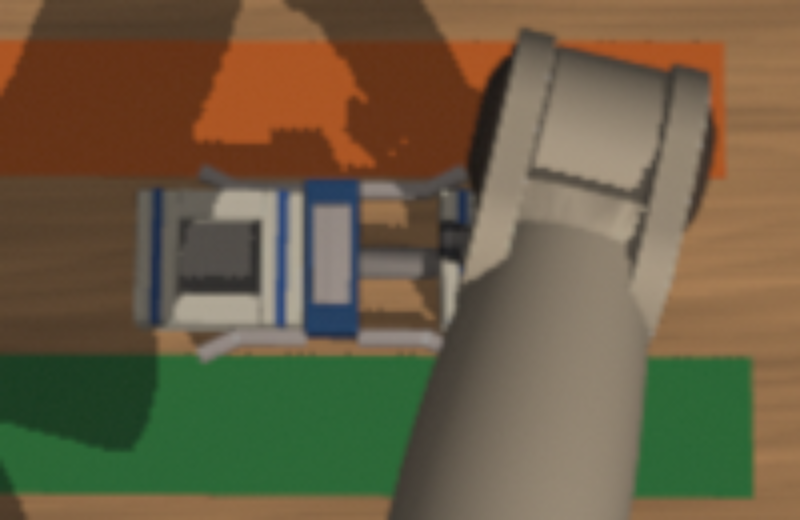

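The left cassette touches the block (rows 188–327). The right one is level with it (rows 188–327) and has reached the pin tip, so I'll feed it in slowly.

Request:
{"fn": "move_arm", "kwargs": {"offset": [[0,0.4,0],[0,0.5,0],[0,0.5,0],[0,0.4,0],[0,0,0]], "twist": [[0,0,0],[0,0,0],[0,0,0],[0,0,0],[0,0,0]], "grip": [0.5,0.5,0.5,0.5,0.5]}}

```text
time: 12.3
ee_pos: [0.5179, -0.1226, 0.0702]
tcp_rot: [-180.0, 0.1, 178.1]
wrist_force: [1.0, -1.5, 6.0]
opening: 0.0341
grasp_force: 20.6
```

Request:
{"fn": "move_arm", "kwargs": {"offset": [[0,0.3,0],[0,0.2,0],[0,0.1,0],[0,0,0]], "twist": [[0,0,0],[0,0,0],[0,0,0],[0,0,0]], "grip": [0.5,0.5,0.5,0.5]}}

```text
time: 12.7
ee_pos: [0.5181, -0.117, 0.0702]
tcp_rot: [-179.9, 0.1, 178.1]
wrist_force: [0.5, -4.4, 5.8]
opening: 0.0339
grasp_force: 20.6
```

Request:
{"fn": "move_arm", "kwargs": {"offset": [[0,0.2,0],[0,0.1,0],[0,0.1,0],[0,0,0]], "twist": [[0,0,0],[0,0,0],[0,0,0],[0,0,0]], "grip": [0.5,0.5,0.5,0.5]}}

```text
time: 13.1
ee_pos: [0.5182, -0.1131, 0.0702]
tcp_rot: [-179.9, 0.1, 178.1]
wrist_force: [0.6, -4.0, 5.5]
opening: 0.0341
grasp_force: 20.6
```

Request:
{"fn": "move_arm", "kwargs": {"offset": [[0,0.1,0],[0,0.1,0],[0,0,0]], "twist": [[0,0,0],[0,0,0],[0,0,0]], "grip": [0.5,0.5,0.5]}}

```text
time: 13.4
ee_pos: [0.5183, -0.1111, 0.0702]
tcp_rot: [-179.9, 0.1, 178.1]
wrist_force: [-0.8, -5.3, 5.7]
opening: 0.0342
grasp_force: 20.6
```

Request:
{"fn": "move_arm", "kwargs": {"offset": [[0,0.1,0],[0,0.1,0],[0,0,0]], "twist": [[0,0,0],[0,0,0],[0,0,0]], "grip": [0.5,0.5,0.5]}}

```text
time: 13.7
ee_pos: [0.5183, -0.1092, 0.0702]
tcp_rot: [-179.9, 0.1, 178.1]
wrist_force: [-0.2, -4.7, 6.0]
opening: 0.034
grasp_force: 20.6
```

Request:
{"fn": "move_arm", "kwargs": {"offset": [[0,0.1,0],[0,0,0]], "twist": [[0,0,0],[0,0,0]], "grip": [0.5,0.5]}}

```text
time: 13.9
ee_pos: [0.5184, -0.1087, 0.0702]
tcp_rot: [-179.8, 0.1, 178.1]
wrist_force: [0.8, -8.5, 5.3]
opening: 0.0339
grasp_force: 20.7
```

Request:
{"fn": "move_arm", "kwargs": {"offset": [[0,0.1,0],[0,0.1,0],[0,0,0],[0,0,0]], "twist": [[0,0,0],[0,0,0],[0,0,0],[0,0,0]], "grip": [0.5,0.5,0.5,0.5]}}

```text
time: 14.3
ee_pos: [0.5184, -0.1081, 0.0705]
tcp_rot: [-179.7, 0.1, 178.0]
wrist_force: [-2.0, -16.6, 6.7]
opening: 0.034
grasp_force: 21.0
```

Run:
```python
from h import *
for n in ["top","scene"]:
    p=cam(n)
    for r in rects(p,.054,.07,.45,.6): 
        if abs(r[0][1])<300: print(n,r)
```

```text
top ([521.0, 60.0], [158.0, 109.0], 88.5, 0.062, [0.52, 0.054], 1429)
scene ([521.0, -107.0], [126.0, 102.0], 88.0, 0.062, [0.533, -0.093], 647)
scene ([526.0, 61.0], [164.0, 112.0], 88.4, 0.063, [0.528, 0.06], 1408)
```

Request:
{"fn": "move_arm", "kwargs": {"offset": [[0,-1,0],[0,-2,0],[0,-2,0],[0,-2,0],[0,-1.5,0]], "twist": [[0,0,0],[0,0,0],[0,0,0],[0,0,0],[0,0,0]], "grip": [0.5,0.5,0.5,0.5,0.5]}}

```text
time: 14.9
ee_pos: [0.5157, -0.1906, 0.0702]
tcp_rot: [179.9, 0.1, 178.2]
wrist_force: [0.3, 7.4, 8.0]
opening: 0.034
grasp_force: 21.1
```

Request:
{"fn": "move_arm", "kwargs": {"offset": [[-1,0,0],[-2,0,0],[-2,0,0],[-2,0,0],[-2,0,0]], "twist": [[0,0,0],[0,0,0],[0,0,0],[0,0,0],[0,0,0]], "grip": [0.5,0.5,0.5,0.5,0.5]}}

```text
time: 15.4
ee_pos: [0.6052, -0.1934, 0.0702]
tcp_rot: [180.0, -0.1, 178.1]
wrist_force: [-8.0, 0.2, 12.3]
opening: 0.0341
grasp_force: 21.3
```

Request:
{"fn": "move_arm", "kwargs": {"offset": [[-2,0,0],[-1.2,0,0],[0,0,0],[0,0,0]], "twist": [[0,0,0],[0,0,0],[0,0,0],[0,0,0]], "grip": [0.5,0.5,0.5,0.5]}}

```text
time: 15.8
ee_pos: [0.6388, -0.1944, 0.0703]
tcp_rot: [180.0, 0.2, 178.2]
wrist_force: [4.6, -0.7, 4.0]
opening: 0.0341
grasp_force: 21.3
```

Next I'll release it, rise, and go back to the left cassette (TCP about 0.526, 0.080).

Request:
{"fn": "move_arm", "kwargs": {"offset": [[0,0,0],[0,0,0],[0,0,0],[0,0,-2.5],[0,0,-3.5]], "twist": [[0,0,0],[0,0,0],[0,0,0],[0,0,0],[0,0,0]], "grip": [0.2,0.05,0.05,0.05,0.05]}}

```text
time: 16.3
ee_pos: [0.6357, -0.1945, 0.127]
tcp_rot: [179.9, -0.3, 178.1]
wrist_force: [0.0, -0.5, 0.2]
opening: 0.0041
grasp_force: 0.0
```

Request:
{"fn": "move_arm", "kwargs": {"offset": [[2,4.3,0],[2,4.3,0],[2,4.3,0],[2,4.3,0],[2,4.3,0]], "twist": [[0,0,0],[0,0,0],[0,0,0],[0,0,0],[0,0,0]], "grip": [0.05,0.05,0.05,0.05,0.05]}}

```text
time: 16.8
ee_pos: [0.5429, 0.0246, 0.1288]
tcp_rot: [180.0, -0.1, 178.1]
wrist_force: [1.4, 0.1, 0.4]
opening: 0.004
grasp_force: 0.0
```

Request:
{"fn": "move_arm", "kwargs": {"offset": [[2,4.3,0],[0,1.0,0],[0,0,0],[0,0,0]], "twist": [[0,0,0],[0,0,0],[0,0,0],[0,0,0]], "grip": [0.05,0.05,0.05,0.05]}}

```text
time: 17.2
ee_pos: [0.5264, 0.0762, 0.129]
tcp_rot: [-180.0, -0.0, 178.1]
wrist_force: [-0.4, 0.1, -0.4]
opening: 0.0043
grasp_force: 0.0
```

Run:
```python
from h import *
for n in ["top","scene"]:
    p=cam(n)
    for r in rects(p,.054,.07,.35,.75): 
        if abs(r[0][1])<300: print(n,r)
```

```text
top ([735.0, -30.0], [64.0, 26.0], 88.0, 0.058, [0.733, -0.032], 62)
top ([636.0, -195.0], [99.0, 120.0], 0.4, 0.061, [0.636, -0.194], 960)
top ([520.0, 7.0], [52.0, 108.0], 88.5, 0.065, [0.52, 0.001], 500)
scene ([641.0, -193.0], [129.0, 99.0], 89.6, 0.062, [0.643, -0.189], 800)
scene ([527.0, 60.0], [103.0, 172.0], 2.3, 0.063, [0.533, 0.065], 1260)
```

Request:
{"fn": "move_arm", "kwargs": {"offset": [[0,0.4,0],[0,0,2.5],[0,0,2.0],[0,0,1.4],[0,0,0]], "twist": [[0,0,0],[0,0,0],[0,0,0],[0,0,0],[0,0,0]], "grip": [0.05,0.05,0.05,0.05,0.05]}}

```text
time: 17.8
ee_pos: [0.5254, 0.0802, 0.0682]
tcp_rot: [-180.0, -0.2, 178.1]
wrist_force: [-0.6, -0.8, 0.8]
opening: 0.0042
grasp_force: 0.0
```

Request:
{"fn": "move_arm", "kwargs": {"offset": [[0,0,0],[0,0,0],[0,0,0],[0,0,0]], "twist": [[0,0,0],[0,0,0],[0,0,0],[0,0,0]], "grip": [0.3,0.4,0.5,0.5], "force": 20}}

```text
time: 18.2
ee_pos: [0.5269, 0.0808, 0.0712]
tcp_rot: [180.0, 0.1, 178.1]
wrist_force: [1.3, -0.5, 1.6]
opening: 0.0344
grasp_force: 20.3
```

Request:
{"fn": "move_arm", "kwargs": {"offset": [[0,1,0],[0,2,0],[0,2,0],[0,2,0],[0,2,0]], "twist": [[0,0,0],[0,0,0],[0,0,0],[0,0,0],[0,0,0]], "grip": [0.5,0.5,0.5,0.5,0.5]}}

```text
time: 18.7
ee_pos: [0.5297, 0.1714, 0.0711]
tcp_rot: [-180.0, 0.1, 178.1]
wrist_force: [-0.4, -4.6, 4.5]
opening: 0.0345
grasp_force: 20.7
```

Request:
{"fn": "move_arm", "kwargs": {"offset": [[0,1.5,0],[0,1,0],[1,0,0],[2,0,0],[2,0,0]], "twist": [[0,0,0],[0,0,0],[0,0,0],[0,0,0],[0,0,0]], "grip": [0.5,0.5,0.5,0.5,0.5]}}

```text
time: 19.2
ee_pos: [0.4804, 0.1978, 0.0711]
tcp_rot: [179.9, 0.1, 178.1]
wrist_force: [4.8, 0.0, 5.8]
opening: 0.0344
grasp_force: 20.9
```

Request:
{"fn": "move_arm", "kwargs": {"offset": [[2,0,0],[2,0,0],[2,0,0],[1,0,0],[0,0,0]], "twist": [[0,0,0],[0,0,0],[0,0,0],[0,0,0],[0,0,0]], "grip": [0.5,0.5,0.5,0.5,0.5]}}

```text
time: 19.7
ee_pos: [0.4087, 0.1999, 0.071]
tcp_rot: [179.9, -0.0, 178.2]
wrist_force: [-8.9, 0.2, 11.2]
opening: 0.0345
grasp_force: 21.6
```

Request:
{"fn": "move_arm", "kwargs": {"offset": [[0,0,0],[0,0,0],[0,0,0],[0,0,-2.5],[0,0,-4]], "twist": [[0,0,0],[0,0,0],[0,0,0],[0,0,0],[0,0,0]], "grip": [0.2,0.05,0.05,0.05,0.05]}}

```text
time: 20.2
ee_pos: [0.4088, 0.1989, 0.1334]
tcp_rot: [-179.9, -0.3, 178.1]
wrist_force: [0.2, 0.6, 0.7]
opening: 0.0042
grasp_force: 0.0
```

Request:
{"fn": "move_arm", "kwargs": {"offset": [[0,0,-4],[4,-2,-2],[4,-2,0],[0,0,0],[0,0,0]], "twist": [[0,0,0],[0,0,0],[0,0,0],[0,0,0],[0,0,0]], "grip": [0.05,0.05,0.05,0.05,0.05]}}

```text
time: 20.7
ee_pos: [0.3288, 0.1622, 0.1955]
tcp_rot: [180.0, 0.1, 178.1]
wrist_force: [-0.1, -0.8, -0.2]
opening: 0.0043
grasp_force: 0.0
```

Run:
```python
from h import *
for n in ["top","scene"]:
    p=cam(n)
    for r in rects(p,.054,.07,.3,.75): 
        if abs(r[0][1])<300: print(n,r)
    cv2.imwrite(f"pics/end_{n}.png",p["color"][:,:,::-1])
```

```text
top ([736.0, -30.0], [64.0, 25.0], 88.8, 0.06, [0.733, -0.029], 62)
top ([637.0, -195.0], [98.0, 120.0], 0.3, 0.061, [0.636, -0.195], 964)
top ([520.0, -0.0], [37.0, 110.0], 88.7, 0.065, [0.52, -0.001], 486)
top ([404.0, 199.0], [121.0, 94.0], 86.9, 0.061, [0.417, 0.175], 528)
scene ([641.0, -195.0], [128.0, 99.0], 88.3, 0.062, [0.643, -0.189], 801)
scene ([525.0, 1.0], [45.0, 112.0], 88.3, 0.066, [0.528, 0.004], 474)
scene ([406.0, 201.0], [124.0, 102.0], 88.6, 0.062, [0.409, 0.204], 1039)
```

View pics/end_scene.png

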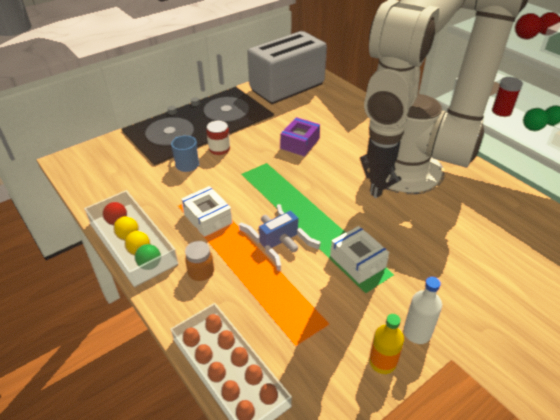

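The picture shows one cassette on the orange mat's far end (208,212) and one on the green mat (360,255). The gripper is clear and the other things look undisturbed.

```bash
python3 -c "
from workcell import bot
print(bot.job_done())"
```

```text
the job is handed in; nothing more can be done
None
```

I handed the job in at about 21 s: the left cassette went fully home and now lies on the green mat, and the right one stopped about 30 mm short and lies on the orange mat. The judge returned no verdict.

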